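# Peel the cover tray off a sticky stack

### The job

First take the hold-down plate off the tray stack and hang it by its hole on the upright peg of the stand, flat on the stand's foot, and let go of it. Then peel the sticky cover tray off the stack: lift its tabbed corner while the opposite corner stays down in the stack, then take it off without lifting or shoving the rest of the stack. Finish while still holding the cover tray: keep it level and still over the middle of the closed notebook, a good 15 cm up and touching nothing but the gripper; leave the small box, the dish, the jar and the forceps where they are.

Things in the scene. Friction and masses are not known exactly. Their poses are not given: they have to be found in the camera images.
- hold_plate: flat metal plate 36 (x) x 136 (y) x 6 mm that lies across the cover tray's rim; about 0.15 kg. Origin: centre of its underside. A dark bridge handle stands over its middle: a bar 10 mm thick (x), 46 mm long (y), from 36 to 48 mm above the underside, on two thin posts (8 mm) at y = +-17 mm
- plate_hole (a point): centre of the plate's through hole (20 mm across), at the underside, 45 mm from the plate's centre toward its +y end
- peg_stand: stand fixed to the table: a round dark foot 128 mm across and 18 mm high with an upright steel peg in its middle. Origin: centre of its underside
- peg_top (a point): tip of the stand's peg, on its axis, 58 mm above the table; the peg is 12 mm thick, its last 8 mm taper
- cover_tray: top tray of the stack, white plastic, square with cut corners, 40 g. Origin: centre of its underside; walls slope out 45 degrees, rim 116 mm over opposite corners, top 16.5 mm above the origin. x and y axes run through the corners, tabbed corner at -x. Sticks in the stack's four pads, about 1 N each, free once 5 mm up: peel from the corner; a straight pull can drag the stack along
- tab (a point): centre of the cover tray's upright finger tab: 8 mm thick along the tray's x, 30 mm wide along y, standing on the rim from 14.5 to 32.5 mm above the tray's origin; 57.5 mm from the centre toward -x
- far_corner (a point): underside of the cover tray's floor at the corner opposite the tab, 41 mm from the centre toward +x
- tray_stack: the rest of the stack: two nested white trays without tabs on a weighted cross-shaped foot, with four small sprung rubber pads (tops 37 mm up, 51 mm out, midway between the corners) that press on the cover tray's rim; loose on the table, 0.4 kg. Origin: centre of its underside, axes as the cover tray's, whose origin lies 18 mm above it
- notebook: closed notebook lying flat, fixed, 148 (x) x 109 (y) mm, 14 mm high; origin at the middle of its underside
- slip_box: small lidded box 33 x 33 x 16 mm, a bystander; origin: centre of its underside
- dish: lidded petri dish 97 mm across, 19 mm high, a bystander; origin: centre of its underside
- jar: jar with a lid, 58 mm across, 92 mm high, a bystander; origin: centre of its underside
- forceps: steel forceps 133 mm long lying flat, a bystander; origin: its middle, underneath

How it is judged:
On the way, in this order (a step that is already met when the one before it is completed fails the run):
1. the hold-down plate hangs on the peg, flat on the stand's foot, and is let go, while the cover tray still sits in the stack (horizontal distance between plate_hole and peg_top below 0.008 m and z of plate_hole in the frame of peg_stand below 0.023 m and angle between hold_plate's own z axis and vertical below 0.1 rad and contact force between the fingers and hold_plate below 0.05 N and z of cover_tray in the frame of tray_stack below 0.022 m), for 0.2 s.
2. the tabbed corner is lifted by 12 mm or more while the opposite corner is still down in the stack (z of tab in the frame of tray_stack above 0.0535 m and z of far_corner in the frame of tray_stack below 0.027 m and horizontal distance between cover_tray and tray_stack below 0.03 m), for 0.05 s.
At the end, for the whole second after the job is handed in: Plate on the peg (hole within 8 mm of its axis, flat, within 5 mm of the foot), let go; cover tray held by the gripper alone over 12 cm up, within 45 mm of the notebook's middle, level within 0.2 rad, still; the rest of the stack flat, within 30 mm of its start (horizontal distance between plate_hole and peg_top below 0.008 m and z of plate_hole in the frame of peg_stand below 0.023 m and angle between hold_plate's own z axis and vertical below 0.1 rad and contact force between the fingers and hold_plate below 0.05 N and height (world z) of cover_tray above 0.12 m and horizontal distance between cover_tray and notebook below 0.045 m and angle between cover_tray's own z axis and vertical below 0.2 rad and linear speed of cover_tray below 0.03 m/s and contact force between the fingers and cover_tray above 0.3 N and contact force between cover_tray and tray_stack below 0.05 N and distance of tray_stack from where it was at the start of the episode below 0.03 m and angle between tray_stack's own z axis and vertical below 0.05 rad); the arm keeps its last pose, push and grip.
It fails at once if the rest of the stack is lifted off the table or tipped (height (world z) of tray_stack above 0.015 m or angle between tray_stack's own z axis and vertical above 0.2 rad).
It fails at once if a bystander is pushed away by more than 3 cm (distance of any of slip_box, dish, jar, forceps from where it was at the start of the episode above 0.03 m).
It also fails if it takes over 51 s, if anything falls off the work surface, if the arm or the gripper's body presses on something with over 40 N, if the wrist force passes 120 N, or if a joint passes its speed limit or range.

### The arm

A 6-joint arm with a two-finger parallel gripper is mounted at the origin on the work surface; the furniture and walls round the work are solid. World frame = base frame: x ahead of the robot, y to its left, z up, the work surface at z = 0. Lengths are in m, angles in rad, forces in N, time in s.
With the tool pointing down it reaches from about 0.375 to 0.9 m from the base axis. Payload 3.1 kg.
Tool frame: the origin (TCP) lies at the centre of the arm's flange, where the gripper is bolted on; the fingertips stand 182 mm ahead of it and the grasp point (between the pads) lies 164 mm ahead of it; z points along the fingers, y is the line along which they close (so a half turn about z gives the same grasp; the last joint's range is limited). The gripper opens to 87 mm and grips with 3 to 60 N. Pads are 19 mm wide; open, the fingers measure 117 mm over their backs; the gripper's body (75 mm by 190 mm) begins 51 mm behind the grasp point.
Start: joints at [1.129, 0.527, 1.433, -0, 1.181, -0.178], TCP at [0.162, 0.604, 0.405] pointing down, gripper open.
Joint ranges: [-3.08, 3.08], [-0.75, 2.2], [0.22, 2.44], [-1.43, 4.57], [0, 2.65], [-2.85, 2.85]. Speed limits (rad/s): [2.79, 2.79, 3.14, 3.14, 3.14, 3.14].

### API

Orientations are given as a unit quaternion [x, y, z, w].
In Python, from rig import * gives the robot as it stands.
- The arm moves only by the tool move_arm, never from a script. Its argument "commands" is a list that holds one entry, the list of rows, each a list of 6 numbers: the shift along the tool's x, y, z in units of 40 mm (1.0 is 40 mm), then the turn, a rotation vector about the tool's x, y, z in rad. A call has 1 to 12 rows; each row is the pose to reach, as a shift and turn from the pose commanded when the call began, along the tool's axes at that moment; what a row does not reach only later rows make up. A row lasts 1/8 s, in which the tool goes at most 62.5 mm and 10.7 degrees, less where a joint would pass 70% of its speed; a pose out of reach is approached as far as the arm can. A call with a gripper value outside its range is refused whole. "claw" is the closure, from -1 (fully open) to 1 (shut), so that 0 is half open, set as the call begins (left out, the last holds). The fingers move at their own pace and stop on an object; "squeeze" is the grip in N (left out, the last holds). Time passes only in rows, so rows that repeat a pose let the fingers close. It gives the time, the measured TCP pose, the force, the opening and the grip force at its end, in the units of the state.
- get_obs(): the state, without advancing time (a new reading comes with each control period).
- camera(name): name is "scene" or "top" or "wrist"; returns a dict with "pixels" (400x640x3 uint8, blue, green, red), "range_z" (400x640 float32, m along the optical axis (not along the pixel's ray), 0 where there is no reading), "camera_matrix" (3x3 intrinsics, pixels), "extrinsics" (4x4, takes a point from world to camera coordinates). Camera axes: x right, y up, looking along -z (the intrinsics and any distortion apply to the point x, -y, -z); pixel columns grow to the right and rows downward; lengths in m; the calibration is good to about 2 mm. The wrist camera is an equidistant fisheye: a pixel r from the principal point sees the ray r / f radians off the axis. A picture is of the moment at which its call begins.
- hand_in(): hands the job in; it is judged then, once.
The state is a dict: "time": time; "q": joint angles; "joint_velocities": joint speeds; "joint_torque": joint torques, N m; "position": TCP position; "tool_rot": TCP orientation; "ft_force": force on the tool from outside, world axes, zero at the start; "moment": the same for the moment, N m; "grip_width": finger opening in m; "grip_force": force on a finger pad.
Only numpy, scipy, OpenCV 4.12 (cv2) and the standard library are available. Lean on these libraries where they do the work, as an engineer would, in place of code of your own. Each camera call takes 0.05 s, during which the arm holds its last target. There are 200 camera calls.

## Working session

There is one attempt and no reset: what is moved stays moved. The work goes in short steps, Python scripts to look and compute and a tool call to move; the robot and the scene stay as the last step left them, time stands still between calls to the robot, and variables do not carry over. Pictures are saved under pics/ and viewed, at most 13 in all, crops included, and the job is handed in when it is done.

Besides the shell and the picture viewer there is one more tool, called after ">>>" as name([rows], argument=value, ...), one row to a line, values as JSON. move_arm: Moves the arm, as the interface text tells. Its arguments: {"type":"object","properties":{"commands":{"type":"array","items":{"type":"array","items":{"type":"array","items":{"type":"number"}}}},"claw":{"type":"number"},"squeeze":{"type":"number"}},"required":["commands"]}

```bash
mkdir -p pics; ls
cat > h.py <<'E'
from rig import *
import numpy as np, cv2
from scipy.spatial.transform import Rotation as R
def snap(n,f):
    c=camera(n); cv2.imwrite(f'pics/{f}.png',c['pixels']); np.savez(f'pics/{f}.npz',**c); return c
def load(f): return np.load(f'pics/{f}.npz')
def pt(c,u,v,win=1):
    K=c['camera_matrix'];E=c['extrinsics']
    d=c['range_z'][v-win:v+win+1,u-win:u+win+1]; d=np.median(d[d>0])
    p=np.array([(u-K[0,2])/K[0,0]*d,-(v-K[1,2])/K[1,1]*d,-d,1])
    return (np.linalg.inv(E)@p)[:3]
def cloud(c):
    K=c['camera_matrix'];E=c['extrinsics'];d=c['range_z'];v,u=np.indices(d.shape)
    p=np.stack([(u-K[0,2])/K[0,0]*d,-(v-K[1,2])/K[1,1]*d,-d,np.ones_like(d)],-1)
    return (p@np.linalg.inv(E).T)[...,:3]
def rel(pos,Rt=None,s=None):
    "shift in tool units and rotvec from current measured pose"
    s=s or get_obs(); R0=R.from_quat(s['tool_rot'])
    sh=R0.inv().apply(np.array(pos)-s['position'])/0.04
    return sh.round(3), (R0.inv()*Rt).as_rotvec().round(4) if Rt is not None else None
E
python3 - <<'E'
from h import *
s=get_obs();print({k:np.round(v,3) for k,v in s.items()})
for n in('top','scene'):
    c=snap(n,n+'0');print(n,c['extrinsics'].round(3),c['camera_matrix'].round(1))
E
```

```text
pics
{'time': np.float64(0.0), 'q': array([ 1.129,  0.528,  1.434,  0.   ,  1.181, -0.179]), 'joint_velocities': array([ 0.001, -0.   ,  0.002, -0.   , -0.   , -0.001]), 'joint_torque': array([-1.0000e-03, -4.4004e+01, -1.7659e+01,  6.3000e-02,  5.8000e-02,
       -0.0000e+00]), 'position': array([0.162, 0.603, 0.404]), 'tool_rot': array([ 0.131,  0.991, -0.001, -0.   ]), 'ft_force': array([ 0.291,  0.14 , -1.101]), 'moment': array([-0.019,  0.008, -0.028]), 'grip_force': np.float64(0.0), 'grip_width': np.float64(0.087)}
top [[ 0.098 -0.995  0.004  0.301]
 [ 0.971  0.096  0.217 -0.489]
 [-0.217 -0.018  0.976 -0.838]
 [ 0.     0.     0.     1.   ]] [[413.2   0.  326.3]
 [  0.  413.2 199.6]
 [  0.    0.    1. ]]
scene [[ 0.982 -0.191 -0.006 -0.366]
 [ 0.132  0.656  0.743 -0.34 ]
 [-0.138 -0.73   0.669 -0.601]
 [ 0.     0.     0.     1.   ]] [[386.2   0.  320.1]
 [  0.  386.2 208.9]
 [  0.    0.    1. ]]
```

View pics/top0.png

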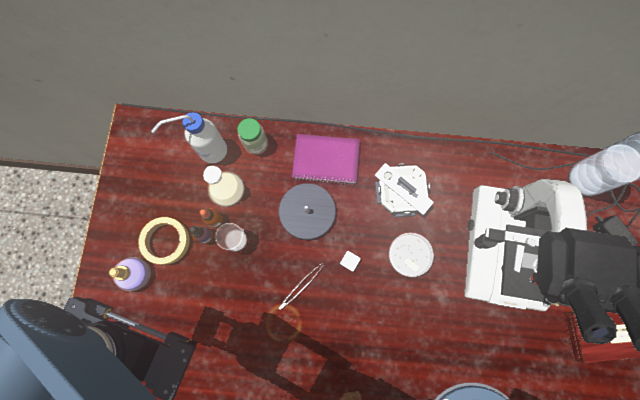

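View pics/scene0.png

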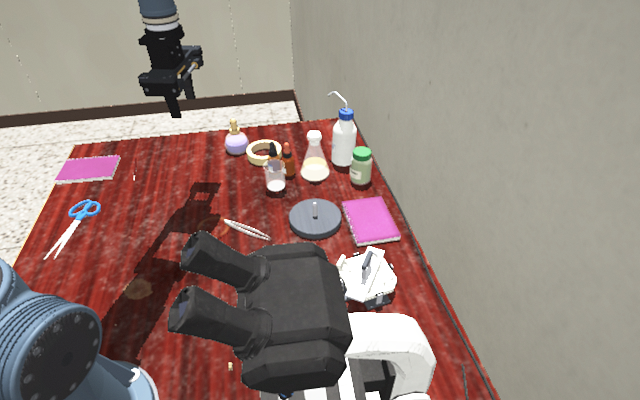

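The top view shows the stack with its plate at about (404,190), the stand at (307,211), the notebook at (326,159), the dish at (411,255), the slip box at (349,261), the forceps at (302,287) and the jar at (253,136). The microscope, at (520,240), is a tall obstacle to the right of the stack.

Run:
```python
from h import *
c=load('top0')
for n,u,v in [('peg',307,209),('foot',290,220),('footR',325,215),('nb',326,159),('handle',407,186),('dish',411,255),('table',370,230)]:
    print(n,pt(c,u,v).round(3))
P=cloud(c)
for n,(u0,v0,u1,v1,z0,z1) in dict(nb=(280,125,370,195,.008,.022),foot=(270,175,345,245,.012,.024),stack=(365,155,445,225,.02,.12),handle=(365,155,445,225,.072,.11)).items():
    q=P[v0:v1,u0:u1].reshape(-1,3); q=q[(q[:,2]>z0)&(q[:,2]<z1)]
    r=cv2.minAreaRect(q[:,:2].astype(np.float32)); print(n,len(q),np.round(r[0],4),np.round(r[1],3),r[2],q.mean(0).round(4),np.median(q[:,2]).round(4))
im=c['pixels'][150:230,355:455]; cv2.imwrite('pics/crop1.png',cv2.resize(im,None,fx=7,fy=7,interpolation=cv2.INTER_CUBIC))
q=P[100:320,440:640].reshape(-1,3);q=q[q[:,2]>.1];print('scope y range',q.min(0),q.max(0))
q=q[(q[:,1]>0)] if 0 else q
for lo in(.05,.1,.15,.2,.25,.3,.35,.4):
    w=q[(q[:,2]>lo)&(q[:,2]<lo+.05)]; 
    if len(w):print(lo,w.min(0).round(2),w.max(0).round(2))
```

```text
peg [0.432 0.386 0.054]
foot [0.41  0.423 0.02 ]
footR [0.429 0.347 0.017]
nb [0.562 0.358 0.011]
handle [0.497 0.18  0.08 ]
dish [0.359 0.152 0.018]
table [ 0.408  0.243 -0.001]
nb 3121 [0.5569 0.3566] [0.158 0.189] 86.06654357910156 [0.5548 0.3623 0.0124] 0.0119
foot 2554 [0.4541 0.3858] [0.127 0.163] 80.90965270996094 [0.4379 0.3871 0.0177] 0.0178
stack 2121 [0.5016 0.1795] [0.123 0.117] 12.399267196655273 [0.5019 0.1798 0.0373] 0.0368
handle 115 [0.5017 0.1803] [0.045 0.011] 55.04070281982422 [0.5008 0.1807 0.0812] 0.0815
scope y range [ 0.26066654 -0.29710308  0.10004808] [0.66368827 0.33164123 0.92324732]
0.1 [ 0.34 -0.3   0.1 ] [0.66 0.14 0.15]
0.15 [ 0.28 -0.26  0.15] [0.66 0.14 0.2 ]
0.2 [ 0.28 -0.23  0.2 ] [ 0.66 -0.02  0.25]
0.25 [ 0.3  -0.09  0.25] [0.45 0.02 0.3 ]
0.3 [ 0.26 -0.12  0.3 ] [0.39 0.02 0.35]
0.35 [ 0.26 -0.09  0.35] [ 0.3  -0.    0.39]
```

View pics/crop1.png

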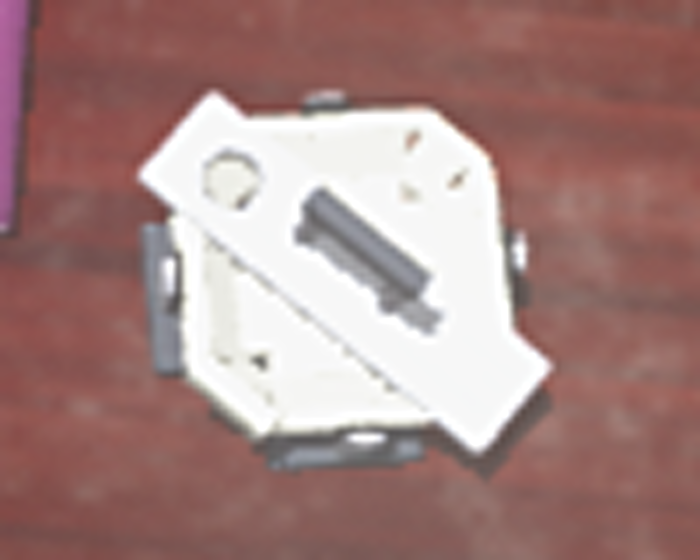

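Run:
```python
from h import *
c=load('top0');P=cloud(c)
q=P[175:245,270:345].reshape(-1,3);
w=q[(q[:,2]>.013)&(q[:,2]<.024)]; 
w=w[np.hypot(*(w[:,:2]-[.432,.387]).T)<.075]
print('foot circ',cv2.minEnclosingCircle(w[:,:2].astype(np.float32)),w.mean(0),np.percentile(w,[1,99],axis=0))
w=q[(q[:,2]>.035)]; print('peg',len(w),w.round(4))
print('hole',pt(c,388,176,0))
w=P[155:225,365:445].reshape(-1,3)
for s in (-1,1):
    ctr=np.array([.5017,.1803])+s*.0575*np.array([.819,-.574])
    m=w[np.hypot(*(w[:,:2]-ctr).T)<.018]; print(s,ctr,len(m),np.sort(m[:,2])[::-6].round(3)); 
    t=m[(m[:,2]>.042)]
    if len(t)>4: print(t.mean(0),cv2.minAreaRect(t[:,:2].astype(np.float32)))
w2=w[(w[:,2]>.06)&(w[:,2]<.11)];print('handle',w2.mean(0),w2.max(0),cv2.minAreaRect(w2[:,:2].astype(np.float32)))
q=P[125:195,280:370].reshape(-1,3);q=q[(q[:,2]>.008)&(q[:,2]<.02)];print('nb',np.percentile(q,[2,50,98],axis=0))
w=q=P.reshape(-1,3)
for lo in np.arange(.05,.4,.05):
    m=q[(q[:,2]>lo)&(q[:,0]>.42)&(q[:,0]<.62)&(q[:,1]<.1)&(q[:,1]>-.1)]
    m=m[m[:,2]<lo+.05]
    if len(m):print(lo.round(2),'max y',np.percentile(m[:,1],99),'x',m[:,0].min(),m[:,0].max())
```

```text
foot circ ((0.43603166937828064, 0.3887176811695099), 0.06409268081188202) [0.43478093 0.38820385 0.01790301] [[0.37644512 0.32886814 0.01403373]
 [0.49548729 0.44763044 0.02153179]]
peg 60 [[0.2634 0.3316 0.9232]
 [0.2634 0.3316 0.9232]
 [0.2634 0.3316 0.9232]
 [0.2634 0.3316 0.9232]
 [0.2634 0.3316 0.9232]
 [0.2634 0.3316 0.9232]
 [0.2634 0.3316 0.9232]
 [0.2634 0.3316 0.9232]
 [0.2634 0.3316 0.9232]
 [0.2634 0.3316 0.9232]
 [0.2634 0.3316 0.9232]
 [0.2634 0.3316 0.9232]
 [0.2634 0.3316 0.9232]
 [0.2634 0.3316 0.9232]
 [0.441  0.3919 0.0494]
 [0.4401 0.3894 0.0548]
 [0.4415 0.3876 0.0491]
 [0.2634 0.3316 0.9232]
 [0.4391 0.394  0.0469]
 [0.4368 0.3909 0.0594]
 [0.4368 0.3888 0.0604]
 [0.4376 0.3868 0.0574]
 [0.4387 0.385  0.0532]
 [0.4362 0.3935 0.0506]
 [0.4348 0.3908 0.0588]
 [0.4349 0.3886 0.0592]
 [0.4351 0.3865 0.0591]
 [0.4365 0.3847 0.0532]
 [0.4369 0.3827 0.0522]
 [0.2634 0.3316 0.9232]
 [0.4342 0.3933 0.0493]
 [0.4331 0.3907 0.056 ]
 [0.4329 0.3884 0.0582]
 [0.4338 0.3865 0.0549]
 [0.4341 0.3844 0.0543]
 [0.4354 0.3826 0.0488]
 [0.2634 0.3316 0.9232]
 [0.4329 0.3934 0.045 
[... 1187 characters left out ...]
25  0.023
  0.022  0.019  0.01  -0.002]
handle [0.50067104 0.1807432  0.08000257] [0.51705663 0.1997389  0.0850903 ] ((0.5016723275184631, 0.1802721917629242), (0.04524417221546173, 0.010658222250640392), 55.04070281982422)
nb [[0.47574878 0.28757262 0.0085404 ]
 [0.55761686 0.36470405 0.01191366]
 [0.61534014 0.43010469 0.01888444]]
0.05 max y 0.021527249539072046 x 0.42028714575948917 0.5228929691544227
0.1 max y 0.0025753382748147763 x 0.4211341703007627 0.5126790803436038
0.15 max y -0.04306601012717555 x 0.42001087215420296 0.5082532036626555
0.2 max y -0.040464476089028846 x 0.4200540779123903 0.49991139817306995
0.25 max y -0.04133627864844857 x 0.42010268012764784 0.45295352090726315
```

The plate's handle centre is (0.502, 0.180) with its bar at 55°, and its top measures 82 mm against the expected 82.5. The tab is at (0.457, 0.2125), so the tray's x axis points to -35°. The peg is at (0.4355, 0.3887).

```bash
cat >> h.py <<'E'
YD=np.radians(-35)
def down(a):  # tool z down, tool y at world angle a
    y=np.array([np.cos(a),np.sin(a),0]);z=np.array([0,0,-1.]);x=np.cross(y,z)
    return R.from_matrix(np.stack([x,y,z],1))
E
python3 - <<'E'
from h import *
for a in(YD,YD+np.pi):
    print(rel([.5017,.1803,.33],down(a)))
c=load('top0');P=cloud(c);im=c['pixels'].astype(int)
m=(im[...,0]>im[...,1]+50)&(im[...,2]>im[...,1]+50)&(P[...,0]>.45)&(P[...,2]>.005)
m[:, :270]=0;m[:,370:]=0
print(cv2.minAreaRect(P[m][:,:2].astype(np.float32)))
E
```

```text
(array([-10.943,  -8.003,   1.859]), array([-1.6000e-03,  1.6000e-03,  1.9189e+00]))
(array([-10.943,  -8.003,   1.859]), array([-0.0015, -0.0015, -1.2227]))
((0.5656189918518066, 0.3601635992527008), (0.1439209133386612, 0.10486563295125961), 89.96102142333984)
```

>>> move_arm([
  [[-10.94,-8.0,0,0,0,1.919],[-10.94,-8.0,0,0,0,1.919],[-10.94,-8.0,0,0,0,1.919],[-10.94,-8.0,0,0,0,1.919],[-10.94,-8.0,0,0,0,1.919],[-10.94,-8.0,0,0,0,1.919],[-10.94,-8.0,0,0,0,1.919],[-10.94,-8.0,0,0,0,1.919],[-10.94,-8.0,0,0,0,1.919],[-10.94,-8.0,1.5,0,0,1.919],[-10.94,-8.0,1.86,0,0,1.919],[-10.94,-8.0,1.86,0,0,1.919]],
], claw=-0.3, squeeze=30)

```text
time: 1.6
position: [0.5013, 0.1805, 0.3287]
tool_rot: [0.887, 0.462, -0.002, -0.001]
ft_force: [1.1, -0.6, -0.7]
grip_width: 0.0569
grip_force: 0.0
```

Run:
```python
from h import *
s=get_obs();print(s['time'],s['position'],s['q'],s['grip_width'],rel([.5017,.1803,.2405],down(YD)))
c=snap('wrist','w1');print(c['camera_matrix'],c['extrinsics'].round(3))
```

```text
1.6 [0.50130315 0.18050601 0.32869262] [1.35750084e-01 5.12538761e-01 1.73684437e+00 2.33462187e-05
 8.96538176e-01 7.46664203e-01] 0.056876092952656554 (array([0.008, 0.018, 2.205]), array([-0.0032,  0.0029, -0.0001]))
[[309.70691629   0.         314.82817487]
 [  0.         309.70691629 201.29245559]
 [  0.           0.           1.        ]] [[ 0.819 -0.574 -0.005 -0.305]
 [ 0.552  0.789 -0.272 -0.406]
 [ 0.16   0.22   0.962 -0.436]
 [ 0.     0.     0.     1.   ]]
```

View pics/w1.png

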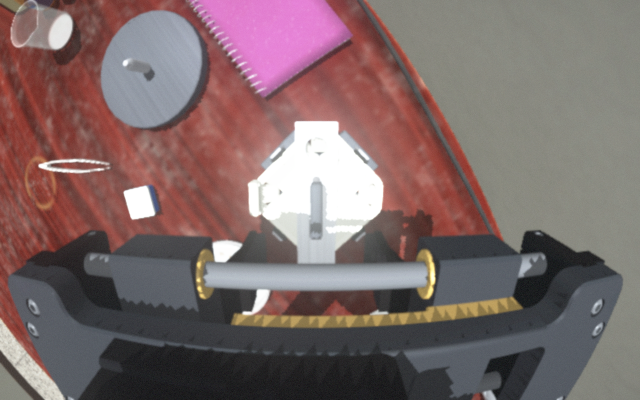

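The wrist view shows the bar upright in the picture from (317,179) to (316,236), the hole at (317,145), the tab at (255,197) and the peg tip at (128,64).

```bash
cat >> h.py <<'E'
def wray(c,u,v,z):
    K=c['camera_matrix'];E=np.linalg.inv(c['extrinsics'])
    a=np.array([u-K[0,2],v-K[1,2]])/K[0,0];r=np.linalg.norm(a)
    d=np.r_[a/r*np.sin(r)*[1,-1],-np.cos(r)];d=E[:3,:3]@d;o=E[:3,3]
    return o+d*(z-o[2])/d[2]
E
python3 - <<'E'
from h import *
c=load('w1')
for n,u,v,z in[('bar far',317,179,.0825),('bar near',316,236,.0825),('hole',317,145,.0405),('tab top',254,197,.05),('peg',128,64,.057)]:print(n,wray(c,u,v,z).round(4))
im=c['pixels'][110:260,230:400];cv2.imwrite('pics/crop2.png',cv2.resize(im,None,fx=4,fy=4,interpolation=cv2.INTER_CUBIC))
E
```

```text
bar far [0.5171 0.2026 0.0825]
bar near [0.4904 0.1658 0.0825]
hole [0.5295 0.2201 0.0405]
tab top [0.4592 0.2157 0.05  ]
peg [0.4371 0.3868 0.057 ]
```

View pics/crop2.png

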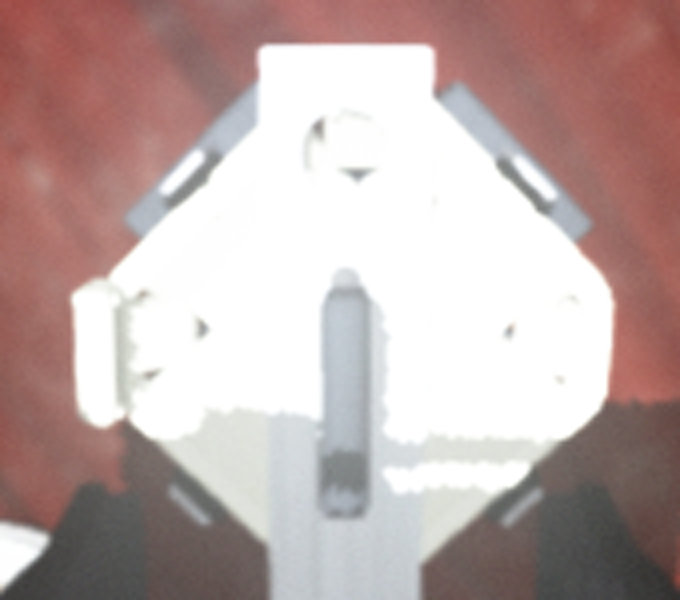

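>>> move_arm([
  [[0,0,0.7,0,0,0],[0,0,1.4,0,0,0],[0,0,1.9,0,0,0],[0,0,2.2,0,0,0],[0,0,2.2,0,0,0]],
])

```text
time: 2.28
position: [0.5019, 0.181, 0.2425]
tool_rot: [0.887, 0.462, 0.0, 0.0]
ft_force: [-0.3, 0.3, -0.2]
grip_width: 0.0567
grip_force: 0.0
```

>>> move_arm([
  [[0,0,0,0,0,0],[0,0,0,0,0,0],[0,0,0,0,0,0],[0,0,0,0,0,0],[0,0,0,0,0,0],[0,0,0,0,0,0]],
], claw=1, squeeze=30)

```text
time: 3.02
position: [0.5017, 0.1809, 0.2423]
tool_rot: [0.887, 0.462, -0.0, -0.0]
ft_force: [1.2, 0.3, 0.5]
grip_width: 0.0097
grip_force: 30.0
```

>>> move_arm([
  [[0,0,-0.1,0,0,0],[0,0,-0.3,0,0,0],[0,0,-0.7,0,0,0],[0,0,-1.3,0,0,0],[0,0,-1.8,0,0,0],[0,0,-2.0,0,0,0],[0,0,-2.0,0,0,0]],
])

```text
time: 3.9
position: [0.5018, 0.1809, 0.3232]
tool_rot: [0.887, 0.462, 0.001, 0.0]
ft_force: [-0.8, -1.2, -1.9]
grip_width: 0.0094
grip_force: 30.0
```

Run:
```python
from h import *
s=get_obs();print(s['time'],s['position'],s['ft_force'],s['grip_width'])
c=snap('wrist','w2');im=c['pixels']
cv2.imwrite('pics/crop3.png',cv2.resize(im[20:280,80:400],None,fx=2.3,fy=2.3,interpolation=cv2.INTER_CUBIC))
t=snap('top','t2')
```

```text
3.9 [0.50178274 0.18086995 0.32321369] [-0.84276354 -1.20053424 -1.86947394] 0.009423953160738135
```

View pics/crop3.png

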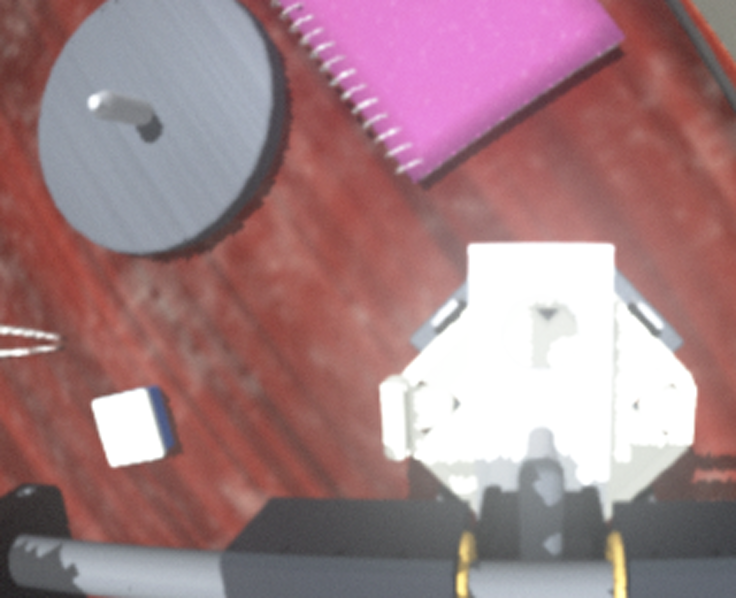

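The plate is held level. Its far edge runs from crop (469,245) to (613,243), and the peg tip is at crop (98,103).

Run:
```python
from h import *
c=load('w2');s=get_obs();f=lambda x,y,z:wray(c,80+x/2.3,20+y/2.3,z)
zt=.0405+s['position'][2]-.2423
a=f(469,245,zt);b=f(613,243,zt);print('edge len',np.linalg.norm(a-b),a,b)
e=(a+b)/2;t=(a-b)[:2];t/=np.linalg.norm(t);print('angle edge',np.degrees(np.arctan2(t[1],t[0])))
n=np.array([-t[1],t[0]]);n=n if n@[.574,.819]>0 else -n
h=e[:2]-.023*n
p=f(98,103,.057)[:2]
g=s['position'][:2]
print('hole wrist',h,'hole from grip',g+.045*np.array([.574,.819]),'peg wrist',p)
t=load('t2');P=cloud(t)
q=P[120:240,340:460].reshape(-1,3);q=q[(q[:,2]>.105)&(q[:,2]<.135)]
r=cv2.minAreaRect(q[:,:2].astype(np.float32));print('top plate',len(q),r)
hb=np.array([.4355,.3887])
q=P[120:240,340:460];m=(q[...,2]>.105)&(q[...,2]<.135)
print('table thr hole etc')
for d in (h,):
    print('plate shift wrist',p-h,'units',R.from_quat(s['tool_rot']).inv().apply(np.r_[p-h,0])/.04)
```

```text
edge len 0.03667713152041293 [0.52608638 0.24745214 0.12020866] [0.55640772 0.22681653 0.12020866]
angle edge 145.76220893283667
hole wrist [0.52830659 0.21812001] hole from grip [0.52728722 0.21762292] peg wrist [0.43676336 0.38785746]
top plate 180 ((0.5329310894012451, 0.2239149957895279), (0.02813711389899254, 0.03684254363179207), 54.75349807739258)
table thr hole etc
plate shift wrist [-0.09154324  0.16973745] units [ 2.16279738e+00 -4.30890466e+00  1.52040114e-03]
```

>>> move_arm([
  [[0.4,-0.8,0,0,0,0],[0.9,-1.8,0,0,0,0],[1.4,-2.8,0,0,0,0],[1.9,-3.7,0.4,0,0,0],[2.1,-4.2,0.8,0,0,0],[2.18,-4.33,0.9,0,0,0],[2.18,-4.33,0.9,0,0,0],[2.18,-4.33,0.9,0,0,0]],
])

```text
time: 5.0
position: [0.4108, 0.351, 0.2867]
tool_rot: [0.887, 0.461, 0.0, 0.0]
ft_force: [0.1, -0.4, -2.3]
grip_width: 0.0095
grip_force: 30.0
```

Run:
```python
from h import *
s=get_obs();print(s['time'],s['position'],s['ft_force'],s['grip_width'])
c=snap('wrist','w3')['pixels'];t=snap('top','t3')['pixels']
a=cv2.resize(c[80:260,230:400],None,fx=2.3,fy=2.3,interpolation=cv2.INTER_CUBIC)
b=cv2.resize(t[165:255,260:350],None,fx=4.6,fy=4.6,interpolation=cv2.INTER_CUBIC)
cv2.imwrite('pics/crop4.png',np.hstack([a,b[:a.shape[0]]]));print(a.shape)
```

```text
5.0 [0.41077628 0.3510371  0.28669181] [ 0.08912729 -0.41657299 -2.25849102] 0.009528880643066331
(414, 391, 3)
```

View pics/crop4.png

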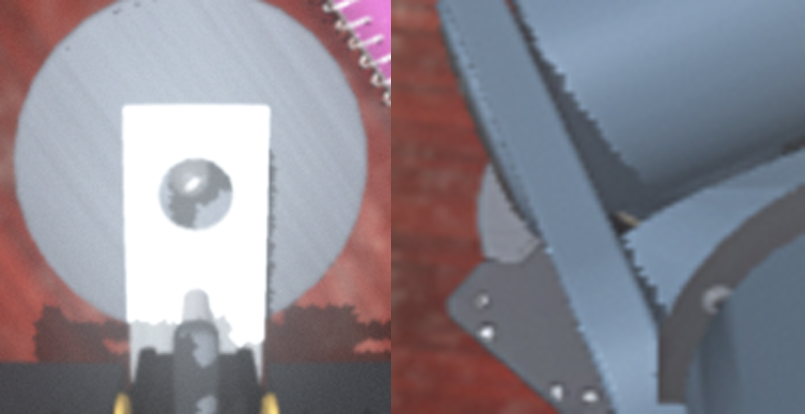

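Through the hole, centred at crop (196,194), I can see the peg tip at about crop (193,181).

Run:
```python
from h import *
c=load('w3');s=get_obs();f=lambda x,y,z:wray(c,230+x/2.3,80+y/2.3,z)
h=f(196,194,.085);p=f(193,181,.058);e=(f(123,105,.085)+f(270,105,.085))/2
print(h,p,'edge-h',np.linalg.norm(e-h),'gripper hole',s['position'][:2]+.045*np.array([.574,.819]))
d=p-h;d[2]=0;print('shift units',R.from_quat(s['tool_rot']).inv().apply(d)/.04, d)
v=c['pixels'][80:260,230:400].copy()
```

```text
[0.4370473  0.38866876 0.085     ] [0.43617949 0.3889589  0.058     ] edge-h 0.023003108798663848 gripper hole [0.43657629 0.38782034]
shift units [-6.53774709e-03 -2.19215544e-02 -2.02861000e-05] [-0.00086781  0.00029014  0.        ]
```

>>> move_arm([
  [[0,-0.02,0.2,0,0,0],[0,-0.02,0.5,0,0,0],[0,-0.02,0.75,0,0,0],[0,-0.02,1.0,0,0,0],[0,-0.02,1.2,0,0,0],[0,-0.02,1.38,0,0,0],[0,-0.02,1.5,0,0,0],[0,-0.02,1.5,0,0,0]],
])

```text
time: 6.1
position: [0.4094, 0.3521, 0.2262]
tool_rot: [0.887, 0.462, 0.0, 0.0]
ft_force: [0.4, 0.4, -1.1]
grip_width: 0.0096
grip_force: 30.0
```

>>> move_arm([
  [[0,0,0,0,0,0],[0,0,0,0,0,0],[0,0,0,0,0,0],[0,0,0,0,0,0],[0,0,-0.3,0,0,0],[0,0,-0.9,0,0,0],[0,0,-1.6,0,0,0],[0,0,-2.5,0,0,0],[0,0,-2.5,0,0,0]],
], claw=-0.3)

```text
time: 7.22
position: [0.4101, 0.3526, 0.3298]
tool_rot: [0.887, 0.462, 0.004, -0.0]
ft_force: [0.2, -0.2, -0.3]
grip_width: 0.0568
grip_force: 0.0
```

Run:
```python
from h import *
s=get_obs();print(s['time'],s['position'],s['grip_width'])
c=snap('wrist','w4');cv2.imwrite('pics/crop5.png',c['pixels'])
print(rel([.4575,.2125,.29],down(YD)))
```

```text
7.225 [0.41006401 0.35260431 0.3298032 ] 0.056844471283405515
(array([-2.176,  2.986,  0.952]), array([ 0.0017, -0.0034, -0.0001]))
```

View pics/crop5.png

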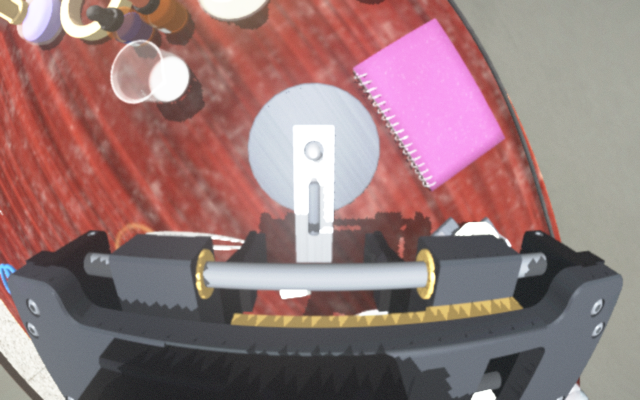

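The plate sits on the foot with the peg showing through its hole at (314,150), and the gripper is clear of it. Next is the tab.

>>> move_arm([
  [[-0.5,0.7,0,0,0,0],[-1.3,1.8,0,0,0,0],[-1.9,2.6,0,0,0,0],[-2.14,2.98,0.5,0,0,0],[-2.14,2.98,0.95,0,0,0],[-2.14,2.98,0.95,0,0,0],[-2.14,2.98,0.95,0,0,0]],
])

```text
time: 8.15
position: [0.4577, 0.2137, 0.2882]
tool_rot: [0.887, 0.462, -0.0, -0.0]
ft_force: [-0.6, -0.3, -0.4]
grip_width: 0.0565
grip_force: 0.0
```

Run:
```python
from h import *
s=get_obs();print(s['time'],s['position'],s['grip_width'])
c=snap('wrist','w5');cv2.imwrite('pics/crop6.png',cv2.resize(c['pixels'][90:300,220:430],None,fx=2.8,fy=2.8,interpolation=cv2.INTER_CUBIC))
print(rel([.458,.214,.216],down(YD)))
```

```text
8.15 [0.45765935 0.21374843 0.28822602] 0.05650876782641447
(array([0.005, 0.003, 1.814]), array([ 0.0002, -0.0002,  0.0004]))
```

View pics/crop6.png

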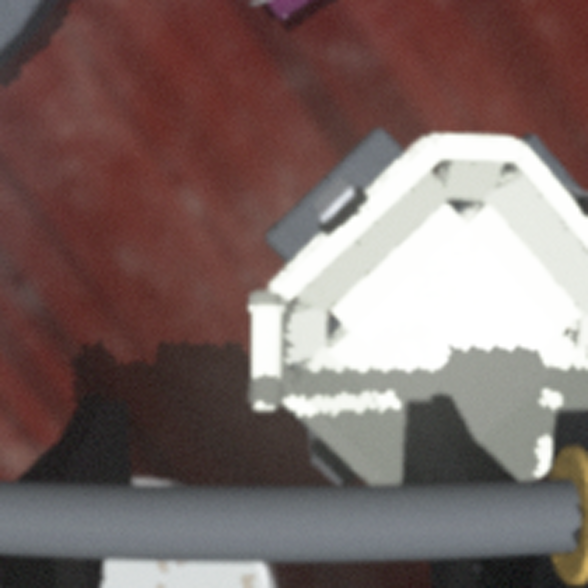

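The tab, at crop (265,350), is centred between the fingers. I'll go down with the tips just above the rim.

>>> move_arm([
  [[0,0,0.6,0,0,0],[0,0,1.2,0,0,0],[0,0,1.6,0,0,0],[0,0,1.74,0,0,0],[0,0,1.74,0,0,0]],
])

```text
time: 8.82
position: [0.4579, 0.2137, 0.2188]
tool_rot: [0.887, 0.462, 0.0, 0.0]
ft_force: [-0.6, 0.0, 0.3]
grip_width: 0.0567
grip_force: 0.0
```

>>> move_arm([
  [[0,0,0,0,0,0],[0,0,0,0,0,0],[0,0,0,0,0,0],[0,0,0,0,0,0],[0,0,0,0,0,0],[0,0,0,0,0,0],[0,0,0,0,0,0]],
], claw=1, squeeze=40)

```text
time: 9.7
position: [0.4576, 0.2136, 0.2187]
tool_rot: [0.887, 0.462, -0.0, -0.0]
ft_force: [-0.1, -0.3, 0.7]
grip_width: 0.0078
grip_force: 40.0
```

>>> move_arm([
  [[0,0.117,-0.07,0.025,0,0],[0,0.233,-0.139,0.05,0,0],[0,0.354,-0.202,0.075,0,0],[0,0.474,-0.265,0.1,0,0],[0,0.597,-0.323,0.125,0,0],[0,0.72,-0.38,0.15,0,0],[0,0.845,-0.431,0.175,0,0],[0,0.971,-0.482,0.2,0,0],[0,0.971,-0.482,0.2,0,0],[0,0.971,-0.482,0.2,0,0]],
])

```text
time: 10.95
position: [0.4898, 0.1913, 0.2381]
tool_rot: [0.883, 0.459, -0.046, -0.088]
ft_force: [-0.2, -0.1, 0.0]
grip_width: 0.0074
grip_force: 40.0
```

Run:
```python
from h import *
s=get_obs();print(s['time'],s['position'],s['ft_force'],s['moment'],s['grip_width'],s['grip_force'])
c=snap('wrist','w6');cv2.imwrite('pics/crop7.png',cv2.resize(c['pixels'][90:300,220:430],None,fx=2.8,fy=2.8,interpolation=cv2.INTER_CUBIC))
```

```text
10.95 [0.48980933 0.19125476 0.23805636] [-0.20532242 -0.13562976  0.04891543] [-0.1423059   0.02376534  0.01435779] 0.007374799606847039 39.98692274093628
```

View pics/crop7.png

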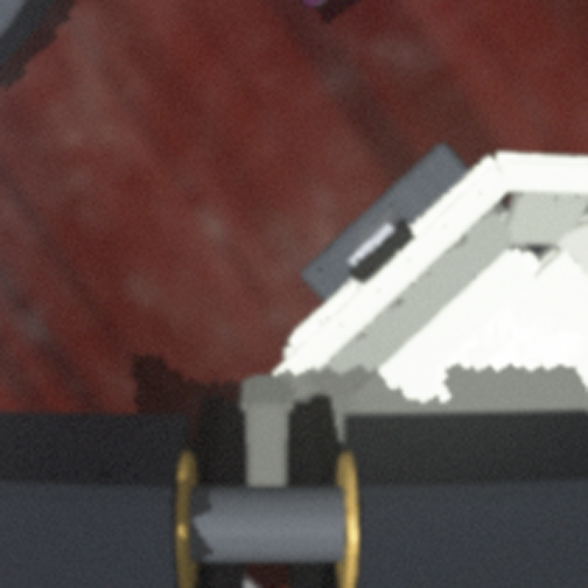

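Run:
```python
from h import *
c=load('w6');K=c['camera_matrix'];E=np.linalg.inv(c['extrinsics'])
for n,x,y in[('rim tab',310,335),('rim mid',410,245),('rim corner',500,175),('rim corner2',570,175),('floor',480,320),('pad',375,250),('foot',430,180)]:
    u=220+x/2.8;v=90+y/2.8;a=np.array([u-K[0,2],v-K[1,2]])/K[0,0];r=np.linalg.norm(a)
    d=np.r_[a/r*np.tan(r)*[1,-1],-1]*c['range_z'][int(round(v)),int(round(u))]
    p=E[:3,:3]@d+E[:3,3];q=p[:2]-[.5046,.1795];print(n,p.round(4),'tray xy',(q@[.819,-.574]).round(3),(q@[.574,.819]).round(3))
```

```text
rim tab [0.4796 0.2262 0.054 ] tray xy -0.047 0.024
rim mid [0.5057 0.2303 0.0498] tray xy -0.028 0.042
rim corner [0.528  0.2323 0.0487] tray xy -0.011 0.057
rim corner2 [0.54   0.2244 0.0452] tray xy 0.003 0.057
floor [0.5079 0.2065 0.0365] tray xy -0.013 0.024
pad [0.4969 0.2314 0.036 ] tray xy -0.036 0.038
foot [0.5129 0.2353 0.0085] tray xy -0.025 0.05
```

The tray is tilted: its rim is 54 mm up near the tab and drops toward the far side. The pad and foot are at their nominal heights, so the stack has stayed down. Now I'll lift.

>>> move_arm([
  [[0,-0.01,-0.05,0,0,0],[0,-0.02,-0.1,0,0,0],[0,-0.03,-0.16,0,0,0],[0,-0.05,-0.25,0,0,0],[0,-0.08,-0.4,0,0,0],[0,-0.16,-0.8,0,0,0],[0,-0.28,-1.4,0,0,0],[0,-0.42,-2.1,0,0,0],[0,-0.56,-2.8,0,0,0],[0,-0.68,-3.4,-0.1,0,0],[0,-0.7,-3.5,-0.2,0,0],[0,-0.7,-3.5,-0.2,0,0]],
])

```text
time: 12.5
position: [0.4893, 0.1914, 0.3824]
tool_rot: [0.887, 0.462, 0.001, -0.0]
ft_force: [-0.7, -0.4, -0.9]
grip_width: 0.0076
grip_force: 40.0
```

Run:
```python
from h import *
s=get_obs();print(s['time'],s['position'],s['ft_force'],s['grip_width'])
print(rel([.5656-.0471,.360+.033,.365],down(YD)))
c=snap('top','t7');cv2.imwrite('pics/crop8.png',cv2.resize(c['pixels'][100:320,220:480],None,fx=2.7,fy=2.7))
P=cloud(c);q=P[155:225,365:445].reshape(-1,3)
q=q[(q[:,2]>.015)&(q[:,2]<.06)];print('stack',len(q),cv2.minAreaRect(q[:,:2].astype(np.float32)))
```

```text
12.5 [0.48930658 0.19140716 0.38242206] [-0.71953984 -0.41851115 -0.92563698] 0.007607778252152976
(array([ 4.548, -2.29 ,  0.44 ]), array([ 0.0007, -0.0015,  0.0007]))
stack 286 ((0.4905085861682892, 0.18521034717559814), (0.11560938507318497, 0.08257182687520981), 61.558929443359375)
```

View pics/crop8.png

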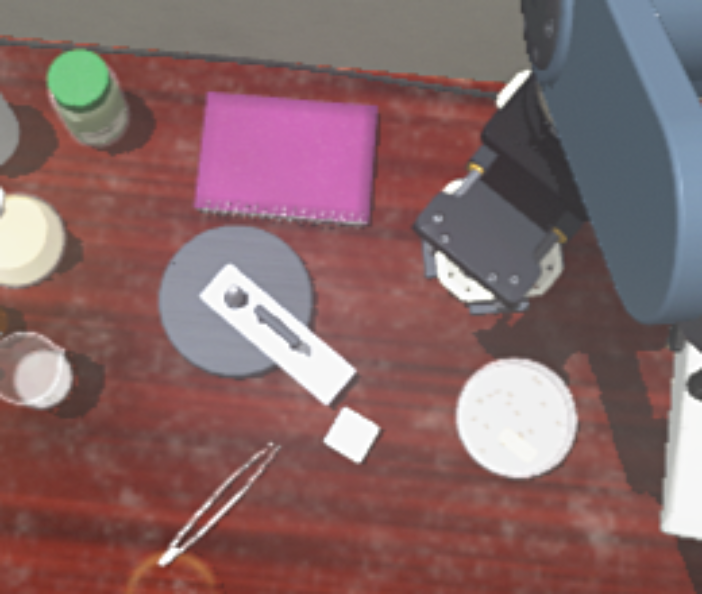

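The plate is flat on the foot, the stack has stayed where it was, and the tray is in the gripper. Now to the notebook.

>>> move_arm([
  [[0.6,-0.3,0,0,0,0],[1.5,-0.75,0,0,0,0],[2.5,-1.25,0,0,0,0],[3.4,-1.7,0.1,0,0,0],[4.1,-2.1,0.2,0,0,0],[4.45,-2.25,0.3,0,0,0],[4.55,-2.29,0.3,0,0,0],[4.55,-2.29,0.3,0,0,0],[4.55,-2.29,0.3,0,0,0],[4.55,-2.29,0.3,0,0,0],[4.55,-2.29,0.3,0,0,0],[4.55,-2.29,0.3,0,0,0]],
])

```text
time: 14.05
position: [0.5193, 0.3925, 0.369]
tool_rot: [0.887, 0.462, 0.0, -0.0]
ft_force: [0.0, -0.5, 0.0]
grip_width: 0.0079
grip_force: 40.0
```

Run:
```python
from h import *
s=get_obs();print(s['time'],s['position'],s['ft_force'],s['moment'],s['grip_width'],s['grip_force'])
for n in('top','scene'):
    c=snap(n,n+'8');P=cloud(c).reshape(-1,3)
    px=c['pixels'].reshape(-1,3).min(1)
    m=(P[:,2]>.15)&(P[:,2]<.2)&(np.hypot(P[:,0]-.5656,P[:,1]-.36)<.08)&(px>110)
    q=P[m];print(n,len(q))
    if len(q)>30:
        print(np.percentile(q,[3,50,97],axis=0).round(3)); A=np.c_[q[:,:2],np.ones(len(q))];print(np.linalg.lstsq(A,q[:,2],rcond=None)[0])
w=snap('wrist','w8');cv2.imwrite('pics/final.png',np.hstack([cv2.resize(camera('scene')['pixels'][100:330,240:440],(390,450)),cv2.resize(w['pixels'],(400,450))]))
```

```text
14.05 [0.51932661 0.39251479 0.36895101] [ 0.00842799 -0.47269328  0.0056059 ] [-0.08583847  0.10976805  0.00656026] 0.007855683398582601 39.98826026916504
top 0
scene 1229
[[0.515 0.311 0.171]
 [0.57  0.367 0.175]
 [0.613 0.406 0.186]]
[-0.01765008  0.0047571   0.18601302]
```

View pics/final.png

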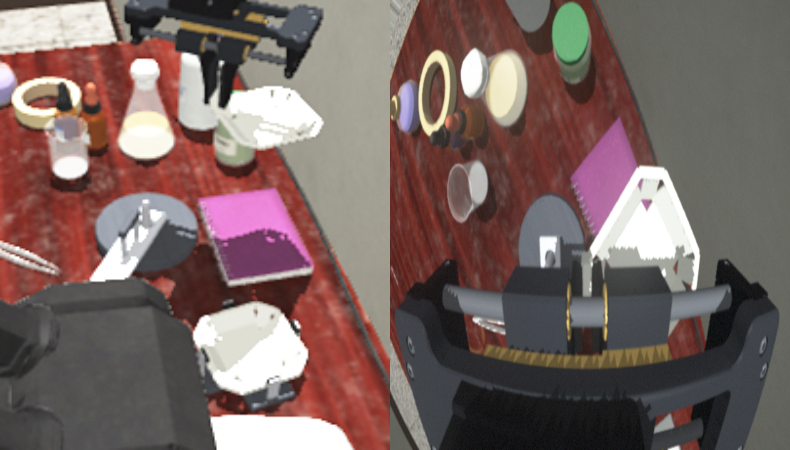

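The tray is held level (slope under 0.02) at about 0.17 m over the notebook, with the plate on the peg at (145,215) and the stack in place at (250,350).

```bash
python3 -c "
from rig import *
print(hand_in())"
```

```text
the job is handed in; nothing more can be done
None
```

The job is handed in, with no verdict returned: by my own checks the plate hangs flat on the peg, the stack and bystanders stayed put, and the cover tray was peeled off and is held level and still about 17 cm over the notebook at 14 s.

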